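# Move the lens chucks over to the bench rack in reversed order

## Robot

A 6-joint arm with a two-finger parallel gripper is mounted at the origin on a cart in front of the work surface, level with it; the furniture and walls round the work are solid. World frame = base frame: x ahead of the robot, y to its left, z up, the work surface at z = 0. Lengths are in mm, angles in rad, forces in N, time in s.
With the tool pointing down it reaches from about 350 to 775 mm from the base axis. Payload 7.3 kg.
Tool frame: the origin (TCP) lies on the front face of the gripper's body, between the roots of the fingers; the fingertips stand 66 mm ahead of it and the grasp point (between the pads) lies 47 mm ahead of it (bot.tip_extent is the distance from the TCP to the fingertips, in mm); z points along the fingers, y is the line along which they close (so a half turn about z gives the same grasp; the last joint's range is limited). The gripper opens to 92 mm and grips with 3 to 60 N. Pads are 19 mm wide; open, the fingers measure 130 mm over their backs; the gripper's body (75 mm by 190 mm) begins 47 mm behind the grasp point.
Start: joints at [1.201, 0.342, 1.524, -0, 1.275, -0.146], TCP at [116.498, 511.925, 292.241] pointing down, gripper open.
Joint ranges: [-2.53, 2.53], [-0.77, 2.02], [0.04, 2.7], [-1, 4.14], [0.28, 2.66], [-3.11, 3.11]. Speed limits (rad/s): [2.57, 2.57, 3.14, 3.14, 3.14, 3.14].

## Interface

Orientations are given as [roll, pitch, yaw] about the fixed x, y, z axes, in that order (R = Rz(yaw) Ry(pitch) Rx(roll)).
In Python, from plant import readout, viewer, order, bot gives the robot as it stands.
- The arm moves only by the shell command python3 -m creep 'ROWS'. ROWS is text: rows parted by semicolons, each of 7 numbers parted by spaces: the shift along the world's x, y, z in m, then the turn, a rotation vector about the world's x, y, z in rad, then the opening in per cent of the stroke, from 0 (shut) to 100 (fully open). A call has 1 to 8 rows; each row shifts and turns the commanded pose from where the row before left it; what a row does not reach is not made up. A row lasts 1/12 s, in which the tool goes at most 41.7 mm and 7.16 degrees, less where a joint would pass 70% of its speed; a pose out of reach is approached as far as the arm can. A call is refused whole if a number of a shift passes 0.0417 or a number of a turn 0.125, either way. A call with a gripper value outside its range is refused whole. The fingers move at their own pace and stop on an object; the grip force is fixed at half the most. Time passes only in rows, so rows that do not move let the fingers close. It gives the time, the measured TCP pose, the force, the opening and the grip force at its end, in the units of the state.
- readout.get_obs(): the state, without advancing time (a new reading comes with each control period).
- viewer.capture(name): name is "scene" or "top"; returns the picture (384x512x3 uint8, red, green, blue); there is no depth.
- viewer.camera_info(name): a dict with "fx", "fy", "cx", "cy" (pixels), "origin" and "rotation" of the camera in the world. Camera axes: x right, y up, looking along -z (the intrinsics and any distortion apply to the point x, -y, -z); pixel columns grow to the right and rows downward; lengths in mm; the calibration is good to about 2 mm. A picture is of the moment at which its call begins. camera_info takes no time and is no camera call.
- order.close_job(): hands the job in; it is judged then, once.
The state is a dict: "time": time; "joint_positions": joint angles; "dq": joint speeds; "tau": joint torques, N m; "tool_pos": TCP position; "tcp_rot": TCP orientation; "contact_force": force on the tool from outside, world axes, zero at the start; "moment": the same for the moment, N m; "grip_width": finger opening in mm; "finger_force": force on a finger pad.
Only numpy, scipy, OpenCV 4.12 (cv2) and the standard library are available. Lean on these libraries where they do the work, as an engineer would, in place of code of your own. Each camera call takes 0.05 s, during which the arm holds its last target. There are 200 camera calls.

## Task

The four steel lens chucks stand in a row in the cups of the metal store rack. Move them over to the wooden bench rack in reversed order, for the colleague who works from the other side: the one at the left end of the store rack, as you see it from the robot, goes into the right end pocket of the bench rack, the second from the left into the second pocket from the right, and so on. Leave each chuck standing upright on the floor of its pocket, released and still.

Things in the scene. Friction and masses are not known exactly. Their poses are not given: they have to be found in the camera images.
- disc_chuck: Chuck with the widest head: a flat round disc, 44 mm in diameter, from 44 to 66 mm above the underside; neck 20 mm in diameter. Grip it across the disc, 55 mm above the underside. Steel, 110 g, foot 28 mm wide. Starts upright in a cup of the store rack, 3 mm off its centre at most. Origin: centre of the underside; z up.
- square_chuck: Chuck with a square head, 28 x 28 mm, from 40 to 66 mm above the underside; neck 20 mm in diameter. Grip it across two flats, 55 mm above the underside. Steel, 110 g, foot 28 mm wide. Starts upright in a cup of the store rack, 3 mm off its centre at most. Origin: centre of the underside; z up; x and y square to the flats, at first within 0.1 rad of the store rack's.
- pin_chuck: Chuck with a slim round pin, 14 mm in diameter, from 28 to 81 mm above the underside (the tallest and thinnest). Grip the pin 55 mm above the underside. Steel, 110 g, foot 28 mm wide. Starts upright in a cup of the store rack, 3 mm off its centre at most. Origin: centre of the underside; z up.
- tube_chuck: Chuck with a round tube as head, open at the top: 34 mm outside, bore 24 mm, from 40 to 66 mm above the underside; neck 20 mm in diameter. Grip it across the outside, 55 mm above the underside. Steel, 110 g, foot 28 mm wide. Starts upright in a cup of the store rack, 3 mm off its centre at most. Origin: centre of the underside; z up.
- cup_disc: The black round cup, 44 mm in diameter and 18 mm high, 36 mm wide inside, in which the disc chuck stands at the start; all four cups look alike. Fixed. (Left of both racks stand an optical head, 0.5 m high with what lies on it, and, beyond it, a tall machine.) Origin: centre of its underside; its inner floor is 4 mm higher (12 mm above the worktop).
- cup_square: The black round cup, 44 mm in diameter and 18 mm high, 36 mm wide inside, in which the square chuck stands at the start; all four cups look alike. Fixed. (Left of both racks stand an optical head, 0.5 m high with what lies on it, and, beyond it, a tall machine.) Origin: centre of its underside; its inner floor is 4 mm higher (12 mm above the worktop).
- cup_pin: The black round cup, 44 mm in diameter and 18 mm high, 36 mm wide inside, in which the pin chuck stands at the start; all four cups look alike. Fixed. (Left of both racks stand an optical head, 0.5 m high with what lies on it, and, beyond it, a tall machine.) Origin: centre of its underside; its inner floor is 4 mm higher (12 mm above the worktop).
- cup_tube: The black round cup, 44 mm in diameter and 18 mm high, 36 mm wide inside, in which the tube chuck stands at the start; all four cups look alike. Fixed. (Left of both racks stand an optical head, 0.5 m high with what lies on it, and, beyond it, a tall machine.) Origin: centre of its underside; its inner floor is 4 mm higher (12 mm above the worktop).
- store_rack: Store rack, fixed: bare-metal plate, 62 x 236 x 8 mm, with the four cups in a row at y = +84, +28, -28 and -84 mm (in any order). Origin: centre of its underside, on the worktop; y along the row, to the left as the robot sees it, x away from the robot, within 0.15 rad of the world axes. It stands nearer to the robot than the bench rack or beyond it, 13 to 19 cm apart.
- bench_rack: Bench rack, fixed: wooden block, 62 x 236 x 30 mm, with four square pockets, empty at first, 46 x 46 mm wide and 20 mm deep (floor 10 mm above the worktop), centred at y = +84, +28, -28 and -84 mm. Origin: centre of its underside, on the worktop; y along the row, to the left as the robot sees it, x away from the robot, within 0.15 rad of the world axes.
Mind the look-alikes: they are no part of the job. Leave any turquoise look-alike of the disc_chuck alone.

How it is judged:
By the outcome, as a careful person would: the job done as asked, in the order asked, and still so for the second after the job is handed in, with the robot touching nothing.
It also fails if it takes over 102 s, if anything falls off the work surface, if the arm or the gripper's body presses on something with over 40 N, if the wrist force passes 120 N, or if a joint passes its speed limit or range.

## Working session

There is one attempt and no reset: what is moved stays moved. The work goes in short steps, Python scripts to look and compute and a shell command to move; the robot and the scene stay as the last step left them, time stands still between calls to the robot, and variables do not carry over. Pictures are saved under pics/ and viewed, at most 14 in all, crops included, and the job is handed in when it is done.

```bash
ls; mkdir -p pics
python3 - <<'E'
from plant import readout, viewer, order, bot
import cv2
for n in("scene","top"):
    im=viewer.capture(n); cv2.imwrite(f"pics/{n}0.png",im[:,:,::-1]); print(n,viewer.camera_info(n))
print(readout.get_obs(), [a for a in dir(bot) if a[0]!='_'])
E
```

```text
pics
scene {'fx': 447.7246337153419, 'fy': 447.7246337153419, 'cx': 262.0658688523871, 'cy': 190.12542258086694, 'origin': array([161.43889842, 479.82881984, 457.52612352]), 'rotation': array([ 1.05036664,  0.02437547, -2.65130669])}
top {'fx': 430.7056856592306, 'fy': 430.7056856592306, 'cx': 257.1263642860314, 'cy': 189.63154347466477, 'origin': array([ 381.90721267, -174.98223152,  987.02497455]), 'rotation': array([ 0.14666037, -0.01120138, -1.56399997])}
{'time': 0.1, 'joint_positions': array([ 1.20100252e+00,  3.42641545e-01,  1.52491309e+00, -1.22387190e-05,
        1.27537863e+00, -1.45980281e-01]), 'dq': array([-0.00029417, -0.00215623, -0.00249291, -0.00036523, -0.00054676,
        0.00057123]), 'tau': array([ 1.20175853e-03, -4.32002699e+01, -2.44698268e+01,  7.17790006e-02,
        5.25071018e-02, -6.78706942e-05]), 'tool_pos': array([116.39736643, 511.6610475 , 291.62329681]), 'tcp_rot': array([-3.14026460e+00, -1.83428760e-04,  2.91778257e+00]), 'contact_force': array([0.3563102 , 0.32748044, 0.17138325]), 'moment': array([-0.02185538, -0.03533325,  0.02923568]), 'finger_force': 0.0, 'grip_width': 91.85335797772944} ['Unreachable', 'tip_extent']
```

View pics/scene0.png

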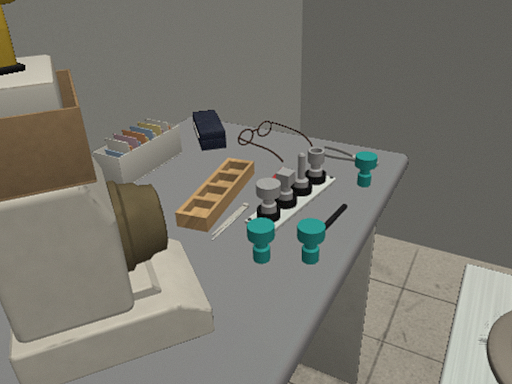

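View pics/top0.png

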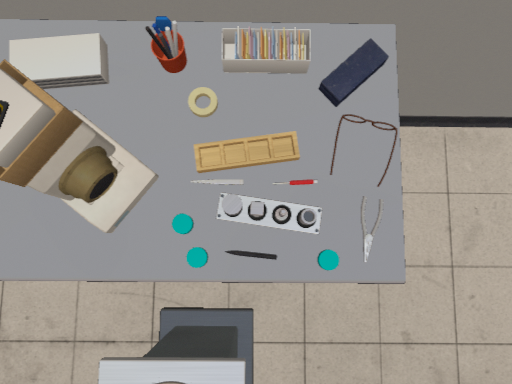

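The top view shows these candidates:
- **Steel chucks on the metal plate, left to right:** disc (232,206), square (257,210), pin (282,214), tube (307,218).
- **Turquoise look-alikes, to be left alone:** (182,224), (197,257), (328,260).
- **Bench rack:** wooden, centred near (247,152) and empty.
- **Optical head:** on the left, around (0–155, 65–230).

Next I'll measure the positions.

```bash
cat > h.py <<'E'
import numpy as np, cv2
from scipy.spatial.transform import Rotation as Ro
from plant import readout, viewer
def cam(n):
    c=viewer.camera_info(n); return c,Ro.from_euler('xyz',c['rotation']).as_matrix(),np.array(c['origin'])
def ray(n,px):
    c,R,o=cam(n); d=R@np.array([(px[0]-c['cx'])/c['fx'],-(px[1]-c['cy'])/c['fy'],-1]); return o,d
def onz(n,px,z):
    o,d=ray(n,px); return o+d*(z-o[2])/d[2]
def proj(n,P):
    c,R,o=cam(n); q=R.T@(np.array(P,float)-o); return np.array([c['cx']+c['fx']*q[0]/-q[2], c['cy']-c['fy']*q[1]/-q[2]])
E
python3 - <<'E'
from h import *
im=cv2.imread('pics/top0.png'); hsv=cv2.cvtColor(im,cv2.COLOR_BGR2HSV)
m=cv2.inRange(hsv,(10,90,80),(25,255,255)); m[:, :185]=0; m[:120]=0; m[180:]=0; m[:,305:]=0
c=max(cv2.findContours(m,0,2)[0],key=cv2.contourArea); r=cv2.minAreaRect(c); print('bench',r)
g=cv2.cvtColor(im,cv2.COLOR_BGR2GRAY)
m2=((g>140)&(hsv[:,:,1]<40)).astype('uint8')*255; m2[:190]=0;m2[238:]=0;m2[:,:210]=0;m2[:,326:]=0
pts=cv2.findNonZero(m2); r2=cv2.minAreaRect(cv2.convexHull(pts)); print('store',r2)
for r,z in((r,30),(r2,8)):
    P=np.array([onz('top',p,z)[:2] for p in cv2.boxPoints(r)]); print(P.round(1).tolist(),P.mean(0))
    L=sorted([(np.hypot(*(P[i]-P[(i+1)%4])),i) for i in range(4)]); print([round(l[0]) for l in L])
    i=L[3][1]; d=P[i]-P[(i+1)%4]; d*=np.sign(d[1]); d/=np.hypot(*d); print('ydir',d,'ang',np.arctan2(-d[0],d[1]))
    for y in(84,28,-28,-84): print(y,(P.mean(0)+d*y).round(1))
for p,z in(((0,65),500),((75,112),500),((20,185),500),((155,185),0),((107,230),0),((103,185),150),((60,185),300),((125,165),250)): print(p,z,onz('top',p,z).round())
big=cv2.resize(im[120:250,180:340],None,fx=5,fy=4.6,interpolation=2); big=cv2.resize(im[120:240,180:340],None,fx=5,fy=5,interpolation=2); cv2.imwrite('pics/crop1.png',big)
E
```

```text
bench ((246.27947998046875, 151.5960693359375), (28.613441467285156, 102.69120788574219), 82.40535736083984)
store ((267.4999694824219, 213.49998474121094), (46.99999237060547, 114.99998474121094), 90.0)
[[626.7, -39.1], [661.0, -271.4], [594.6, -279.6], [561.1, -49.5]] [ 610.85198137 -159.87319604]
[66, 67, 233, 235]
ydir [-0.14578791  0.98931587] ang 0.14630934902327355
84 [598.6 -76.8]
28 [ 606.8 -132.2]
-28 [ 614.9 -187.6]
-84 [ 623.1 -243. ]
[[524.8, -76.8], [527.1, -341.2], [419.5, -339.4], [417.6, -79.3]] [ 472.23554925 -209.18587861]
[107, 108, 260, 264]
ydir [-0.00844111  0.99996437] ang 0.008441214414451087
84 [ 471.5 -125.2]
28 [ 472.  -181.2]
-28 [ 472.5 -237.2]
-84 [ 472.9 -293.2]
(0, 65) 500 [601. 126. 500.]
(75, 112) 500 [544.  34. 500.]
(20, 185) 500 [457.  90. 500.]
(155, 185) 0 [537.  51.   0.]
(107, 230) 0 [432. 156.   0.]
(103, 185) 150 [512. 119. 150.]
(60, 185) 300 [488. 135. 300.]
(125, 165) 250 [532.  48. 250.]
```

View pics/crop1.png

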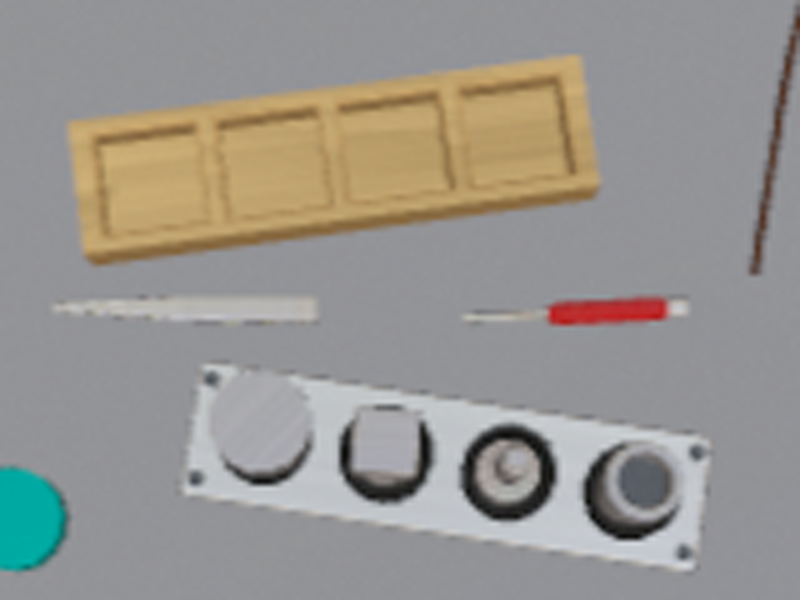

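The crop confirms the order from the left: disc, square, pin, tube. The plate corners are at crop (203,365), (710,438), (695,572) and (182,495). The four pocket rims are clear and empty. Now I'll refine the numbers from these points.

Run:
```python
from h import *
u=lambda p:(180+(p[0]-2)/5,120+(p[1]-2)/5)
def row(P,Q=None):
    d=P; print(d)
T=lambda p,z: onz('top',u(p),z)[:2]
P=np.array([T(p,8) for p in((203,365),(710,438),(695,572),(182,495))]); d=(P[0]+P[3]-P[1]-P[2])/2; print('store',P.mean(0),np.hypot(*d),'ang',np.arctan2(-d[0],d[1]))
d/=np.hypot(*d)
for n,y,p,z in(('disc',84,(263,422),78),('sq',28,(388,438),78),('pin',-28,(511,462),93),('tube',-84,(645,480),78)): print(n,(P.mean(0)+d*y).round(1),T(p,z).round(1))
B=np.array([T(p,30) for p in((153,181),(274,166),(396,150),(518,133))]); d=B[0]-B[3]; print('bench',B.mean(0),np.hypot(*d),np.arctan2(-d[0],d[1])); d/=np.hypot(*d)
for y in(84,28,-28,-84): print(y,(B.mean(0)+d*y).round(1))
for z in(300,400,500): print(onz('top',(20,185),z),onz('top',(0,180),z))
```

```text
store [ 472.90445611 -212.51323775] 235.0124039239252 ang -0.1386080172994211
disc [ 484.5 -129.3] [ 485.  -131.6]
sq [ 476.8 -184.8] [ 478.6 -184.7]
pin [ 469.  -240.2] [ 467.4 -235.8]
tube [ 461.3 -295.7] [ 461.6 -293.6]
bench [ 611.80997026 -160.41916263] 167.58012826208412 0.1434465533257456
84 [599.8 -77.3]
28 [ 607.8 -132.7]
-28 [ 615.8 -188.1]
-84 [ 623.8 -243.6]
[487.74935655 198.67790263 300.        ] [495.60468646 231.32451717 300.        ]
[472.34349099 144.28975838 400.        ] [479.05543745 172.18449115 400.        ]
[456.93762544  89.90161414 500.        ] [462.50618844 113.04446514 500.        ]
```

```bash
python3 -m creep '0 -0.03 0.003 0 0 0 100;0.005 -0.035 0.003 0 0 0 100;0.01 -0.035 0.003 0 0 0 100;0.01 -0.035 0 0 0 0 100;0.01 -0.035 0 0 0 0 100'
```

```text
time: 0.52
tool_pos: [151.3, 340.3, 301.0]
tcp_rot: [-3.141, 0.0, 2.919]
contact_force: [0.7, 0.8, 0.8]
grip_width: 92.1
finger_force: 0.0
```

```bash
python3 -m creep '0.035 -0.03 0 0 0 0 100;0.035 -0.03 0 0 0 0 100;0.035 -0.03 0 0 0 0 100;0.03 -0.035 0 0 0 0 100;0.03 -0.035 0 0 0 0 100;0.014 -0.038 0 0 0 0 100;0.012 -0.04 0 0 0 0 100;0.003 -0.04 0 0 0 0 100'
```

```text
time: 1.18
tool_pos: [330.6, 77.3, 301.2]
tcp_rot: [3.142, 0.001, 2.918]
contact_force: [1.2, 0.5, -0.3]
grip_width: 92.0
finger_force: 0.0
```

```bash
python3 -m creep '0.012 -0.035 0 0 0 0 100;0.01 -0.04 0 0 0 0 100;0.01 -0.04 0 0 0 0 100;0.01 -0.03 0 0 0 -0.12 100;0.01 -0.03 0 0 0 -0.12 100;0.01 -0.02 0 0 0 -0.12 100;0.01 0 0 0 0 -0.12 100;0.01 0 0 0 0 -0.12 100'; python3 -m creep '0.01 0 0 0 0 -0.12 100;0.01 0 0 0 0 -0.12 100;0.01 0 0 0 0 -0.12 100;0 0 0 0 0 -0.12 100;0 0 0 0 0 -0.12 100;0 0 0 0 0 -0.12 100;0 0 0 0 0 -0.12 100;0 0 0 0 0 0 100'
python3 - <<'E'
from h import *
cv2.imwrite('pics/top1.png',viewer.capture('top')[:,:,::-1]); print(cam('scene')[2])
E
```

```text
time: 1.85
tool_pos: [411.8, -117.0, 300.8]
tcp_rot: [-3.141, -0.001, 2.309]
contact_force: [0.9, 0.5, -0.1]
grip_width: 91.6
finger_force: 0.0
time: 2.52
tool_pos: [441.5, -115.5, 300.9]
tcp_rot: [-3.141, -0.0, 1.474]
contact_force: [0.3, -0.1, -0.0]
grip_width: 91.8
finger_force: 0.0
[161.43889842 479.82881984 457.52612352]
```

View pics/top1.png

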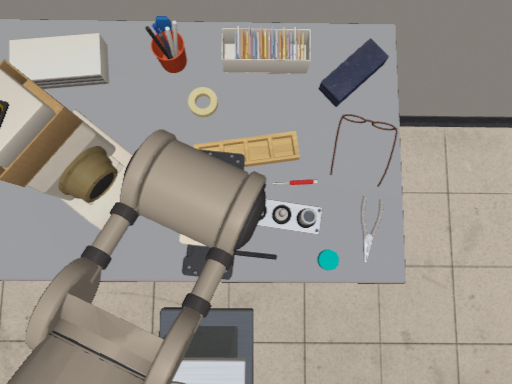

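Four chucks are in the row and the gripper is over the store side. The elbow is a wide high barrel at (190,190), left of the arm plane, so I need to check its clearance to the optical head's box, whose corner is at (75,112).

Run:
```python
from h import *
from scipy.optimize import fsolve
o=readout.get_obs(); q=o['joint_positions']; t=o['tool_pos']; print(q.round(3),t.round(1))
def pl(q,t):
    return np.array([np.cos(q[0])*t[0]+np.sin(q[0])*t[1], -np.sin(q[0])*t[0]+np.cos(q[0])*t[1]])
q0=np.array([1.201,.342,1.524,0,1.275,-.146]);t0=np.array([116.5,511.9,292.2])
A=np.array([[np.sin(k[1]),np.sin(k[1]+k[2])] for k in(q0,q)]); b=[pl(q0,t0),pl(q,t)]; print(b)
L=np.linalg.solve(A,[b[0][0],b[1][0]]);print('L',L)
for k,tt in((q0,t0),(q,t)): print('H-Lt',tt[2]-L[0]*np.cos(k[1])-L[1]*np.cos(k[1]+k[2]))
cv2.imwrite('pics/sc1.png',viewer.capture('scene')[:,:,::-1])
```

```text
[-0.424  0.209  1.685 -0.     1.248 -0.333] [ 441.5 -115.5  301. ]
[array([519.40213521,  76.38901715]), array([449.89492714,  76.39534367])]
L [518.16749057 361.24992387]
H-Lt -90.85809302985561
H-Lt -91.30879162806826
```

View pics/sc1.png

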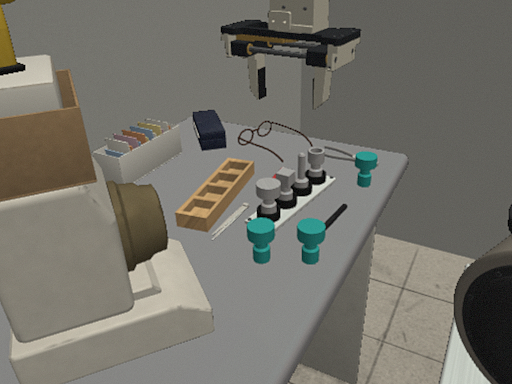

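```bash
python3 -m creep '0.0215 -0.0075 -0.01 0 0 -0.021 100;0.0215 -0.0075 -0.01 0 0 -0.021 100;0 0 -0.035 0 0 0 100;0 0 -0.035 0 0 0 100;0 0 -0.035 0 0 0 100;0 0 -0.035 0 0 0 100;0 0 -0.02 0 0 0 100;0 0 -0.007 0 0 0 100'; python3 -m creep '0 0 0 0 0 0 100;0 0 0 0 0 0 100'
python3 - <<'E'
from h import *
a=viewer.capture('scene')[100:250,180:380]; b=viewer.capture('top')[150:270,170:330]
cv2.imwrite('pics/c2.png',np.hstack([cv2.resize(a,(533,400)),cv2.resize(b,None,fx=1.6,fy=400/120)])[:,:,::-1])
E
```

```text
time: 3.28
tool_pos: [482.9, -129.9, 110.9]
tcp_rot: [-3.136, -0.002, 1.439]
contact_force: [-0.4, 0.3, 0.3]
grip_width: 91.7
finger_force: 0.0
time: 3.45
tool_pos: [485.2, -130.8, 115.0]
tcp_rot: [3.141, 0.0, 1.437]
contact_force: [0.3, 0.3, 1.1]
grip_width: 91.7
finger_force: 0.0
```

View pics/c2.png

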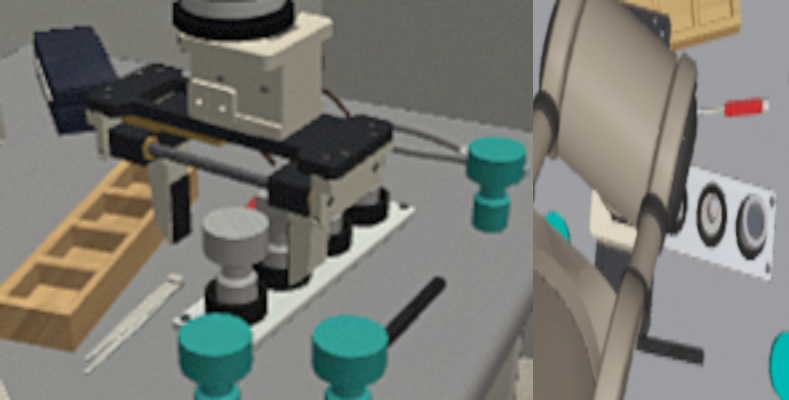

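The crop shows the fingers either side of the steel disc head at scene pixel ≈(268,189). I'll check that alignment numerically.

Run:
```python
from h import *
o=readout.get_obs();t=o['tool_pos'];
print(proj('scene',[t[0],t[1],67]), proj('scene',[t[0],t[1]-56,67]))
im=viewer.capture('scene')
hs=cv2.cvtColor(im,cv2.COLOR_RGB2HSV); print([ (x,im[189,x].tolist()) for x in range(250,292,3)])
```

```text
[268.36098351 187.21005059] [282.14841984 173.91322485]
[(250, [146, 146, 145]), (253, [145, 144, 141]), (256, [91, 91, 87]), (259, [75, 74, 71]), (262, [85, 86, 85]), (265, [135, 135, 133]), (268, [148, 147, 143]), (271, [132, 131, 128]), (274, [102, 100, 97]), (277, [115, 112, 108]), (280, [97, 93, 91]), (283, [88, 84, 83]), (286, [109, 107, 103]), (289, [112, 107, 95])]
```

```bash
python3 -m creep '0 0 0 0 0 0 0;0 0 0 0 0 0 0;0 0 0 0 0 0 0;0 0 0 0 0 0 0;0 0 0 0 0 0 0;0 0 0 0 0 0 0;0 0 0 0 0 0 0;0 0 0 0 0 0 0'
```

```text
time: 4.27
tool_pos: [484.6, -130.6, 114.2]
tcp_rot: [3.142, -0.0, 1.436]
contact_force: [0.9, 0.7, 0.3]
grip_width: 43.1
finger_force: 0.2
```

```bash
python3 -m creep '0 0 0 0 0 0 0;0 0 0 0 0 0 0;0 0 0 0 0 0 0;0 0 0.005 0 0 0 0;0 0 0.01 0 0 0 0;0 0 0.02 0 0 0 0'
```

```text
time: 4.77
tool_pos: [483.6, -130.2, 148.6]
tcp_rot: [-3.138, -0.001, 1.436]
contact_force: [-0.2, -0.0, -0.4]
grip_width: 42.4
finger_force: 30.0
```

```bash
python3 -m creep '0 0 0.03 0 0 0 0;0 0 0.03 0 0 0 0;0.01 -0.01 0.025 0 0 0 0;0.02 -0.016 0.005 0 0 0.05 0;0.027 -0.021 0 0 0 0.07 0;0.03 -0.024 0 0 0 0.07 0;0.027 -0.021 0 0 0 0.06 0;0.02 -0.015 -0.005 0 0 0.028 0'; python3 -m creep '0.005 -0.006 -0.01 0 0 0 0;0 0 -0.02 0 0 0 0;0 0 -0.02 0 0 0 0;0 0 -0.01 0 0 0 0;0 0 0 0 0 0 0'
```

```text
time: 5.43
tool_pos: [620.5, -239.6, 236.2]
tcp_rot: [3.139, 0.002, 1.716]
contact_force: [-0.2, 0.6, -0.7]
grip_width: 42.5
finger_force: 30.0
time: 5.85
tool_pos: [622.0, -242.6, 171.5]
tcp_rot: [-3.137, -0.004, 1.713]
contact_force: [-0.3, 0.3, -1.2]
grip_width: 42.4
finger_force: 30.0
```

```bash
python3 -m creep '0 0 -0.02 0 0 0 0;0 0 -0.01 0 0 0 0;0 0 0 0 0 0 0;0 0 0 0 0 0 0'
python3 - <<'E'
from h import *
a=viewer.capture('scene')[70:250,150:350]
cv2.imwrite('pics/c3.png',cv2.resize(a,(667,600),interpolation=2)[:,:,::-1])
E
```

```text
time: 6.18
tool_pos: [623.5, -243.4, 144.6]
tcp_rot: [-3.141, -0.0, 1.714]
contact_force: [0.4, 0.2, -0.2]
grip_width: 42.4
finger_force: 30.0
```

View pics/c3.png

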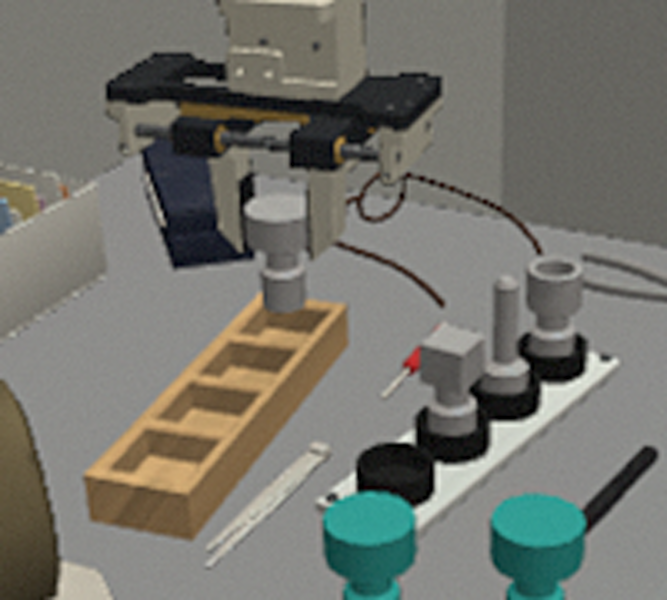

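The disc is held upright above the far-end (right) pocket, at crop (283,300), so I'll lower and release it. While opening I need to watch for contact with the pen tray; nothing else is near.

```bash
python3 -m creep '0 0 -0.015 0 0 0 0;0 0 -0.01 0 0 0 0;0 0 -0.005 0 0 0 0;0 0 -0.001 0 0 0 0;0 0 0 0 0 0 0;0 0 0 0 0 0 0'; python3 -m creep '0 0 0 0 0 0 100;0 0 0 0 0 0 100;0 0 0 0 0 0 100;0 0 0 0 0 0 100;0 0 0 0 0 0 100;0 0 0 0 0 0 100;0 0 0 0 0 0 100;0 0 0 0 0 0 100'
```

```text
time: 6.73
tool_pos: [623.9, -243.8, 113.8]
tcp_rot: [3.141, 0.001, 1.714]
contact_force: [0.3, -0.3, -0.5]
grip_width: 42.8
finger_force: 30.0
time: 7.4
tool_pos: [623.6, -243.6, 113.2]
tcp_rot: [3.142, -0.0, 1.714]
contact_force: [0.9, -0.5, -0.4]
grip_width: 89.7
finger_force: 0.0
```

```bash
python3 -m creep '0 0 0.03 0 0 0 100;0 0 0.04 0 0 0 100;-0.005 0.002 0.03 0 0 0 100;-0.03 0.012 0.003 0 0 -0.07 100;-0.035 0.014 0 0 0 -0.07 100;-0.035 0.014 0 0 0 -0.07 100;-0.03 0.012 0 0 0 -0.07 100;-0.0106 0.0048 -0.003 0 0 0 100'; python3 -m creep '0 0 -0.035 0 0 0 100;0 0 -0.035 0 0 0 100;0 0 -0.02 0 0 0 100;0 0 -0.009 0 0 0 100;0 0 0 0 0 0 100;0 0 0 0 0 0 100'
python3 - <<'E'
from h import *
a=viewer.capture('scene')[70:250,150:350]
cv2.imwrite('pics/c4.png',cv2.resize(a,(667,600),interpolation=2)[:,:,::-1])
t=readout.get_obs()['tool_pos']; print((proj('scene',[t[0],t[1],67])-[150,70])*10/3)
E
```

```text
time: 8.07
tool_pos: [474.4, -183.0, 213.7]
tcp_rot: [-3.14, -0.001, 1.43]
contact_force: [0.7, 0.7, -1.0]
grip_width: 91.7
finger_force: 0.0
time: 8.57
tool_pos: [478.4, -185.1, 114.7]
tcp_rot: [3.141, 0.0, 1.434]
contact_force: [0.0, -0.3, 0.4]
grip_width: 92.1
finger_force: 0.0
[450.11781018 350.15293711]
```

View pics/c4.png

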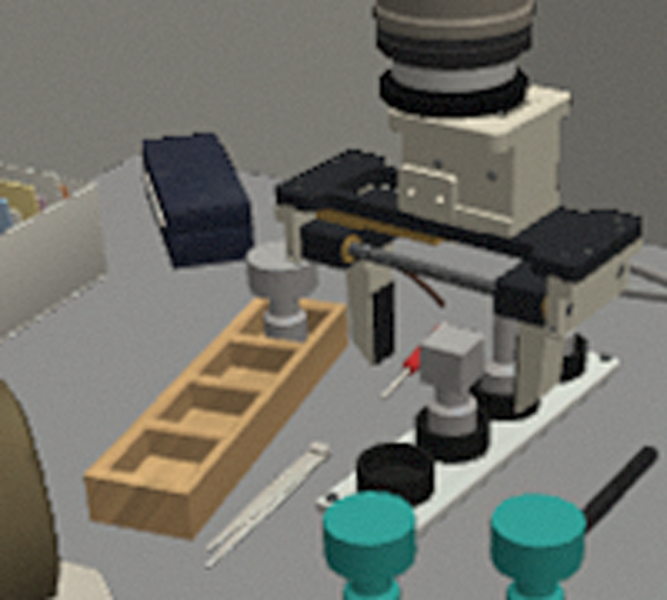

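The disc stands upright in the right end pocket, and the fingers straddle the square head at crop (452,360). I'll grip it.

```bash
python3 -m creep '0 0 0 0 0 0 0;0 0 0 0 0 0 0;0 0 0 0 0 0 0;0 0 0 0 0 0 0;0 0 0 0 0 0 0;0 0 0 0 0 0 0;0 0 0 0 0 0 0;0 0 0 0 0 0 0'; python3 -m creep '0 0 0 0 0 0 0;0 0 0 0 0 0 0;0 0 0 0 0 0 0;0 0 0 0 0 0 0;0 0 0 0 0 0 0;0 0 0 0 0 0 0;0 0 0 0 0 0 0'
```

```text
time: 9.28
tool_pos: [478.0, -184.8, 114.2]
tcp_rot: [3.142, -0.0, 1.434]
contact_force: [0.1, 0.2, -0.2]
grip_width: 43.2
finger_force: 0.0
time: 9.87
tool_pos: [477.9, -184.8, 114.2]
tcp_rot: [-3.141, -0.0, 1.434]
contact_force: [0.1, -0.5, -0.8]
grip_width: 28.1
finger_force: 29.5
```

```bash
python3 -m creep '0 0 0.01 0 0 0 0;0 0 0.025 0 0 0 0;0 0 0.03 0 0 0 0;0.01 0 0.025 0 0 0 0;0.025 -0.0006 0.005 0 0 0.07 0;0.033 -0.0008 0 0 0 0.07 0;0.033 -0.001 0 0 0 0.07 0;0.027 -0.0006 0 0 0 0.07 0'; python3 -m creep '0.0095 0 -0.01 0 0 0 0;0 0 -0.03 0 0 0 0;0 0 -0.025 0 0 0 0;0 0 0 0 0 0 0;0 0 0 0 0 0 0'
```

```text
time: 10.53
tool_pos: [607.8, -187.7, 210.5]
tcp_rot: [3.14, 0.001, 1.717]
contact_force: [-0.6, 0.2, -0.9]
grip_width: 28.5
finger_force: 29.5
time: 10.95
tool_pos: [614.9, -187.5, 143.6]
tcp_rot: [-3.139, -0.002, 1.714]
contact_force: [-0.8, -0.7, -1.2]
grip_width: 27.9
finger_force: 29.5
```

```bash
python3 -m creep '0 0 -0.015 0 0 0 0;0 0 -0.01 0 0 0 0;0 0 -0.005 0 0 0 0;0 0 -0.001 0 0 0 0;0 0 0 0 0 0 0;0 0 0 0 0 0 0'; python3 -m creep '0 0 0 0 0 0 100;0 0 0 0 0 0 100;0 0 0 0 0 0 100;0 0 0 0 0 0 100;0 0 0 0 0 0 100;0 0 0 0 0 0 100;0 0 0 0 0 0 100;0 0 0 0 0 0 100'; python3 -m creep '0 0 0.03 0 0 0 100;0 0 0.04 0 0 0 100;0 0 0.03 0 0 0 100'
```

```text
time: 11.45
tool_pos: [615.9, -188.0, 114.2]
tcp_rot: [3.14, 0.001, 1.714]
contact_force: [0.7, 0.1, -1.6]
grip_width: 27.8
finger_force: 29.5
time: 12.12
tool_pos: [615.5, -187.8, 113.2]
tcp_rot: [3.142, 0.0, 1.714]
contact_force: [0.3, 0.4, -0.8]
grip_width: 76.7
finger_force: 0.0
time: 12.37
tool_pos: [615.7, -187.9, 215.3]
tcp_rot: [3.141, 0.0, 1.714]
contact_force: [1.8, -1.0, 0.5]
grip_width: 91.0
finger_force: 0.0
```

```bash
python3 -m creep '-0.02 -0.007 0 0 0 0 100;-0.03 -0.01 0 0 0 -0.07 100;-0.035 -0.012 0 0 0 -0.07 100;-0.035 -0.012 0 0 0 -0.07 100;-0.0274 -0.009 0 0 0 -0.07 100;0 0 -0.02 0 0 0 100;0 0 -0.035 0 0 0 100;0 0 -0.03 0 0 0 100'; python3 -m creep '0 0 -0.014 0 0 0 100;0 0 0 0 0 0 100;0 0 0 0 0 0 100;0 0 0 0 0 0 100'
python3 - <<'E'
from h import *
a=viewer.capture('scene')[70:250,150:350]
cv2.imwrite('pics/c5.png',cv2.resize(a,(667,600),interpolation=2)[:,:,::-1])
t=readout.get_obs()['tool_pos']; print((proj('scene',[t[0],t[1],67])-[150,70])*10/3)
E
```

```text
time: 13.03
tool_pos: [467.9, -238.4, 128.1]
tcp_rot: [3.139, 0.001, 1.433]
contact_force: [0.1, -0.0, 0.3]
grip_width: 91.7
finger_force: 0.0
time: 13.37
tool_pos: [468.8, -238.2, 115.4]
tcp_rot: [3.14, 0.001, 1.434]
contact_force: [-0.4, 0.2, 0.5]
grip_width: 92.1
finger_force: 0.0
[504.79147057 315.00206607]
```

View pics/c5.png

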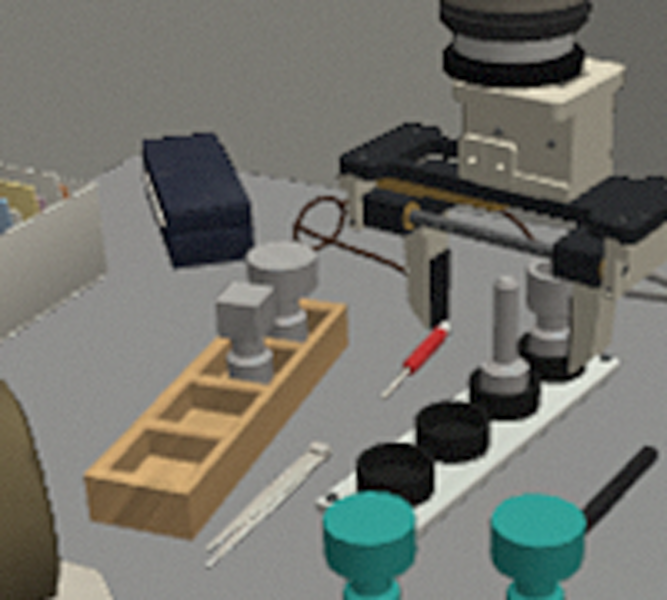

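The square is placed upright in the second pocket, and the pin is centred between the fingers at crop (507,320). I'll grip it.

```bash
for i in 1 ; do python3 -m creep '0 0 0 0 0 0 0;0 0 0 0 0 0 0;0 0 0 0 0 0 0;0 0 0 0 0 0 0;0 0 0 0 0 0 0;0 0 0 0 0 0 0;0 0 0 0 0 0 0;0 0 0 0 0 0 0'; done; python3 -m creep '0 0 0 0 0 0 0;0 0 0 0 0 0 0;0 0 0 0 0 0 0;0 0 0 0 0 0 0;0 0 0 0 0 0 0;0 0 0 0 0 0 0;0 0 0 0 0 0 0;0 0 0 0 0 0 0';python3 -m creep '0 0 0 0 0 0 0;0 0 0 0 0 0 0;0 0 0 0 0 0 0'
```

```text
time: 14.08
tool_pos: [468.1, -237.8, 114.2]
tcp_rot: [3.142, -0.0, 1.434]
contact_force: [0.9, 0.3, -0.5]
grip_width: 42.9
finger_force: 0.0
time: 14.75
tool_pos: [468.0, -237.7, 114.1]
tcp_rot: [-3.141, -0.0, 1.434]
contact_force: [0.9, -0.6, -1.7]
grip_width: 13.1
finger_force: 30.0
time: 15.0
tool_pos: [468.1, -237.8, 114.2]
tcp_rot: [-3.142, -0.0, 1.434]
contact_force: [-0.0, -0.0, -0.6]
grip_width: 13.6
finger_force: 30.0
```

```bash
python3 -m creep '0 0 0.01 0 0 0 0;0 0 0.025 0 0 0 0;0 0 0.03 0 0 0 0;0.01 0.0075 0.025 0 0 0 0;0.022 0.0165 0.01 0 0 0.07 0;0.026 0.0195 0 0 0 0.07 0;0.026 0.0195 0 0 0 0.07 0;0.026 0.0195 0 0 0 0.07 0'; python3 -m creep '0.02 0.0155 0 0 0 0 0;0.0097 0.007 -0.01 0 0 0 0;0 0 -0.03 0 0 0 0;0 0 -0.03 0 0 0 0;0 0 0 0 0 0 0;0 0 0 0 0 0 0'
python3 - <<'E'
from h import *
a=viewer.capture('scene')[70:250,100:350];b=viewer.capture('top')[60:300,0:320]
cv2.imwrite('pics/c6.png',np.hstack([cv2.resize(a,(417,300)),cv2.resize(b,(400,300))])[:,:,::-1][:,:800])
E
```

```text
time: 15.67
tool_pos: [579.1, -154.4, 215.7]
tcp_rot: [3.14, 0.001, 1.717]
contact_force: [0.6, -0.2, -0.9]
grip_width: 13.5
finger_force: 30.0
time: 16.17
tool_pos: [606.6, -132.8, 143.0]
tcp_rot: [-3.138, -0.002, 1.713]
contact_force: [0.1, -0.0, -1.1]
grip_width: 13.1
finger_force: 30.0
```

View pics/c6.png

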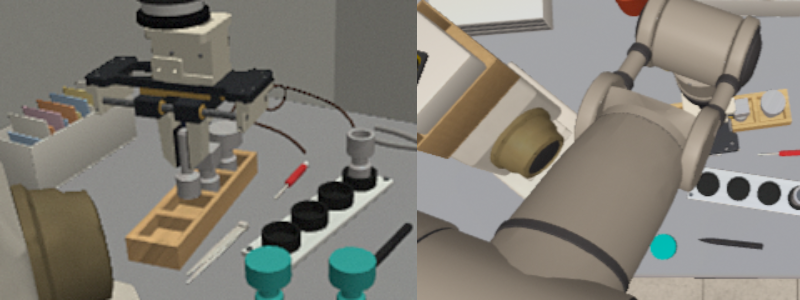

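The pin is held over the third pocket from the right, and the arm is clear of the optical head so far. I'll lower and release.

```bash
python3 -m creep '0 0 -0.015 0 0 0 0;0 0 -0.01 0 0 0 0;0 0 -0.004 0 0 0 0;0 0 -0.001 0 0 0 0;0 0 0 0 0 0 0;0 0 0 0 0 0 0'; python3 -m creep '0 0 0 0 0 0 100;0 0 0 0 0 0 100;0 0 0 0 0 0 100;0 0 0 0 0 0 100;0 0 0 0 0 0 100;0 0 0 0 0 0 100;0 0 0 0 0 0 100;0 0 0 0 0 0 100'; python3 -m creep '0 0 0.01 0 0 0 100;0 0 0.02 0 0 0 100;0 0 0.04 0 0 0 100;0 0 0.03 0 0 0 100'
python3 - <<'E'
from h import *
for p,z in(((144,148),600),((144,148),550),((75,112),500),((124,160),250),((112,148),300)): print(p,z,onz('top',p,z).round())
print(readout.get_obs()['joint_positions'])
E
```

```text
time: 16.77
tool_pos: [608.1, -133.0, 115.0]
tcp_rot: [3.141, 0.001, 1.714]
contact_force: [-0.1, -0.8, -0.6]
grip_width: 13.1
finger_force: 30.0
time: 17.43
tool_pos: [607.8, -132.8, 114.2]
tcp_rot: [3.142, 0.0, 1.714]
contact_force: [0.8, 0.3, 0.1]
grip_width: 61.7
finger_force: 0.0
time: 17.77
tool_pos: [607.8, -132.8, 216.7]
tcp_rot: [3.141, 0.0, 1.714]
contact_force: [1.6, -1.0, 0.5]
grip_width: 88.4
finger_force: 0.0
(144, 148) 600 [477. -75. 600.]
(144, 148) 550 [489. -62. 550.]
(75, 112) 500 [544.  34. 500.]
(124, 160) 250 [541.  50. 250.]
(112, 148) 300 [550.  55. 300.]
[-3.38232870e-01  5.81636461e-01  1.34721073e+00  5.30087270e-05
  1.21227109e+00 -4.81252105e-01]
```

```bash
python3 -m creep '-0.015 -0.017 0 0 0 0 100;-0.023 -0.025 0 0 0 -0.07 100;-0.024 -0.027 0 0 0 -0.07 100;-0.024 -0.027 0 0 0 -0.07 100;-0.024 -0.027 0 0 0 -0.07 100;-0.024 -0.026 0 0 0 0 100;-0.0123 -0.0127 -0.01 0 0 0 100;0 0 -0.03 0 0 0 100'; python3 -m creep '0 0 -0.03 0 0 0 100;0 0 -0.02 0 0 0 100;0 0 -0.01 0 0 0 100;0 0 0 0 0 0 100;0 0 0 0 0 0 100'
python3 - <<'E'
from h import *
a=viewer.capture('scene')[70:250,150:350]
cv2.imwrite('pics/c7.png',cv2.resize(a,(667,600),interpolation=2)[:,:,::-1])
t=readout.get_obs()['tool_pos']; print((proj('scene',[t[0],t[1],67])-[150,70])*10/3)
E
```

```text
time: 18.43
tool_pos: [461.0, -298.9, 178.6]
tcp_rot: [3.134, 0.006, 1.43]
contact_force: [0.6, -0.4, 0.3]
grip_width: 91.7
finger_force: 0.0
time: 18.85
tool_pos: [461.9, -294.7, 115.0]
tcp_rot: [3.141, 0.0, 1.434]
contact_force: [1.4, 0.6, 1.1]
grip_width: 91.7
finger_force: 0.0
[552.41541631 279.40568042]
```

View pics/c7.png

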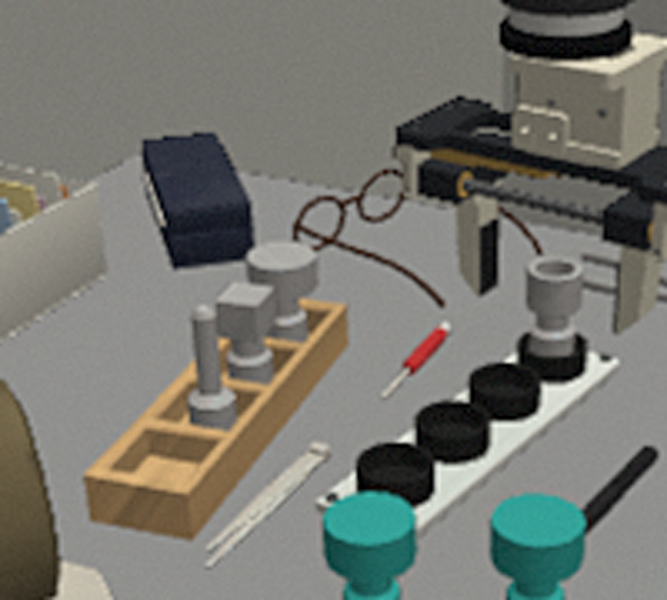

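The pin stands upright in the third pocket. The tube is between the fingers, seen at (553,288) against an expected (552,279). I'll grip it.

```bash
python3 -m creep '0 0 0 0 0 0 0;0 0 0 0 0 0 0;0 0 0 0 0 0 0;0 0 0 0 0 0 0;0 0 0 0 0 0 0;0 0 0 0 0 0 0;0 0 0 0 0 0 0;0 0 0 0 0 0 0'; python3 -m creep '0 0 0 0 0 0 0;0 0 0 0 0 0 0;0 0 0 0 0 0 0;0 0 0 0 0 0 0;0 0 0 0 0 0 0;0 0 0 0 0 0 0'
```

```text
time: 19.57
tool_pos: [461.5, -294.5, 114.2]
tcp_rot: [3.142, -0.0, 1.434]
contact_force: [0.6, 0.3, -0.6]
grip_width: 43.1
finger_force: 0.0
time: 20.07
tool_pos: [461.5, -294.5, 114.2]
tcp_rot: [-3.142, -0.0, 1.434]
contact_force: [-0.4, 0.7, -1.1]
grip_width: 32.4
finger_force: 30.0
```

```bash
python3 -m creep '0 0 0.01 0 0 0 0;0 0 0.03 0 0 0 0;0 0 0.035 0 0 0 0;0.004 0.01 0.025 0 0 0 0;0.012 0.023 0.01 0 0 0.07 0;0.015 0.028 0 0 0 0.07 0;0.017 0.031 0 0 0 0.07 0;0.018 0.031 0 0 0 0.07 0'; python3 -m creep '0.02 0.031 0 0 0 0 0;0.02 0.028 0 0 0 0 0;0.018 0.02 0 0 0 0 0;0.0143 0.0152 0 0 0 0 0;0 0 -0.03 0 0 0 0;0 0 -0.03 0 0 0 0;0 0 -0.02 0 0 0 0;0 0 0 0 0 0 0'; python3 -m creep '0 0 0 0 0 0 0'
python3 - <<'E'
from h import *
a=viewer.capture('scene')[70:250,100:350];b=viewer.capture('top')[60:300,0:320]
cv2.imwrite('pics/c8.png',np.hstack([cv2.resize(a,(417,300)),cv2.resize(b,(400,300))])[:,:,::-1][:,:800])
E
```

```text
time: 20.73
tool_pos: [527.8, -170.4, 225.5]
tcp_rot: [3.141, 0.001, 1.716]
contact_force: [0.6, 0.6, -0.9]
grip_width: 32.6
finger_force: 30.0
time: 21.4
tool_pos: [597.5, -76.4, 140.2]
tcp_rot: [-3.134, -0.003, 1.714]
contact_force: [-1.6, 0.4, -1.3]
grip_width: 32.6
finger_force: 30.0
time: 21.48
tool_pos: [599.5, -77.2, 144.1]
tcp_rot: [-3.14, -0.001, 1.714]
contact_force: [0.3, -0.3, -0.6]
grip_width: 32.6
finger_force: 30.0
```

View pics/c8.png

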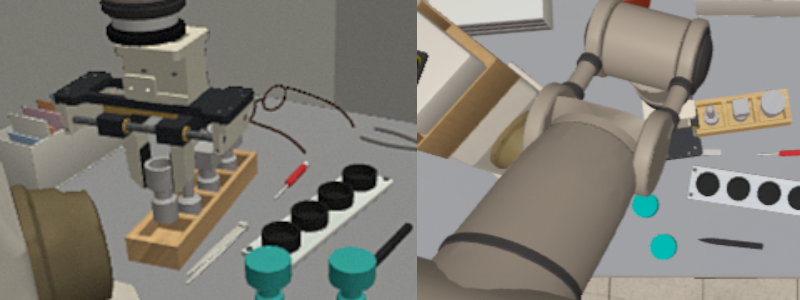

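The tube is over the left pocket and the arm is clear of the box. I'll lower and release.

```bash
python3 -m creep '0 0 -0.015 0 0 0 0;0 0 -0.01 0 0 0 0;0 0 -0.005 0 0 0 0;0 0 -0.001 0 0 0 0;0 0 0 0 0 0 0;0 0 0 0 0 0 0'; python3 -m creep '0 0 0 0 0 0 100;0 0 0 0 0 0 100;0 0 0 0 0 0 100;0 0 0 0 0 0 100;0 0 0 0 0 0 100;0 0 0 0 0 0 100;0 0 0 0 0 0 100;0 0 0 0 0 0 100'; python3 -m creep '0 0 0.01 0 0 0 100;0 0 0.02 0 0 0 100;0 0 0.04 0 0 0 100;0 0 0.04 0 0 0 100;-0.03 -0.02 0.01 0 0 0 100;-0.035 -0.02 0 0 0 0 100;-0.035 -0.02 0 0 0 0 100;-0.03 -0.02 0 0 0 0 100';  python3 -m creep '0 0 0 0 0 0 100;0 0 0 0 0 0 100;0 0 0 0 0 0 100;0 0 0 0 0 0 100'
python3 - <<'E'
from h import *
a=viewer.capture('scene')[70:250,100:350];b=viewer.capture('top')[110:260,180:340]
cv2.imwrite('pics/c9.png',np.hstack([cv2.resize(a,(417,300)),cv2.resize(b,(320,300))])[:,:,::-1])
E
```

```text
time: 22.08
tool_pos: [600.2, -77.4, 113.9]
tcp_rot: [3.141, 0.0, 1.714]
contact_force: [0.4, 0.2, -1.2]
grip_width: 32.3
finger_force: 30.0
time: 22.75
tool_pos: [599.8, -77.3, 113.2]
tcp_rot: [3.141, 0.0, 1.714]
contact_force: [-0.7, 0.0, 0.2]
grip_width: 81.4
finger_force: 0.0
time: 23.42
tool_pos: [467.8, -157.6, 234.3]
tcp_rot: [3.141, 0.001, 1.715]
contact_force: [1.1, -0.9, 0.3]
grip_width: 92.0
finger_force: 0.0
time: 23.75
tool_pos: [470.7, -157.0, 233.7]
tcp_rot: [3.14, 0.0, 1.715]
contact_force: [0.9, 0.9, 0.8]
grip_width: 92.0
finger_force: 0.0
```

View pics/c9.png

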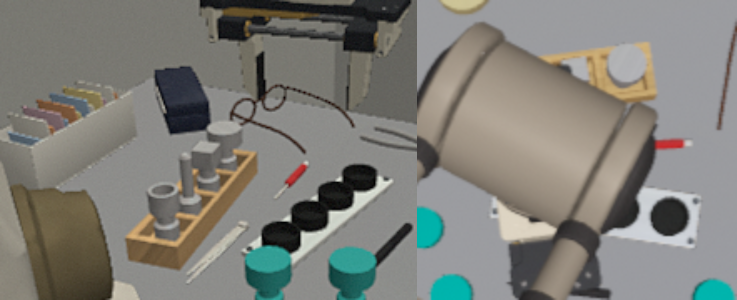

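All four stand upright in the bench rack: tube, pin, square, disc from left to right. The store cups are empty and the gripper is clear, so I'm handing in.

```bash
python3 -c "
from plant import order
print(order.close_job())"
```

```text
the job is handed in; nothing more can be done
None
```

The job is handed in: all four chucks stand upright and released in the bench rack in reversed order (tube, pin, square, disc from left to right as the robot sees it), finished at about 24 s of the 102 s allowed.

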